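# Push the wide culture dish home in the bench imager

### The arm

A 6-joint arm with a two-finger parallel gripper is mounted at the origin on the work surface. World frame = base frame: x ahead of the robot, y to its left, z up, the work surface at z = 0. Lengths are in m, angles in rad, forces in N, time in s.
With the tool pointing down it reaches from about 0.35 to 0.8 m from the base axis. Payload 7.3 kg.
Tool frame: the origin (TCP) lies on the centre line of the jaws, within the pads' length; the fingertips stand 14 mm ahead of it and the grasp point (between the pads) lies 5 mm behind it; z points along the fingers, y is the direction in which the jaws open and shut (so a half turn about z gives the same grasp; the last joint's range is limited). The gripper opens to 85 mm and grips with 20 to 120 N. Pads are 22 mm wide; open, the fingers measure 114 mm over their backs; the gripper's body (76 mm by 85 mm) begins 54 mm behind the grasp point. The pads swing forward as they close: fully open they stand 13 mm farther back than shut.
Start: joints at [1.152, 0.342, 1.524, -0, 1.275, -0.146], TCP at [0.141, 0.506, 0.21] pointing down, gripper open.
Joint ranges: [-2.53, 2.53], [-0.77, 2.02], [0.04, 2.7], [-1, 4.14], [0.28, 2.66], [-3.11, 3.11]. Speed limits (rad/s): [2.57, 2.57, 3.14, 3.14, 3.14, 3.14].

### API

Orientations are given as a unit quaternion [w, x, y, z].
In Python, from station import manip, vision gives the robot as it stands.
- The arm moves only by the shell command python3 -m creep 'ROWS' [OPENING] [FORCE]. ROWS is JSON, a list of rows, each a list of 6 numbers: the shift along the tool's x, y, z in mm, then the turn, a rotation vector about the tool's x, y, z in rad. In form: [[tx, ty, tz, rx, ry, rz], ...]. A call has exactly 10 rows; each row is the pose to reach, as a shift and turn from the pose commanded when the call began, along the tool's axes at that moment; what a row does not reach only later rows make up. A row lasts 1/8 s, in which the tool goes at most 62.5 mm and 10.7 degrees, less where a joint would pass 70% of its speed; a pose out of reach is approached as far as the arm can. A call with a gripper value outside its range is refused whole. OPENING is the opening, from 0 (shut) to 1 (fully open), set as the call begins (- or left out, the last holds). The fingers move at their own pace and stop on an object; FORCE is the grip in N (left out, the last holds). Time passes only in rows, so rows that repeat a pose let the fingers close, or fill a call up. It gives the time, the measured TCP pose, the force and the opening at its end, in the units of the state.
- manip.get_state(): the state, without advancing time (a new reading comes with each control period).
- vision.snapshot(name): name is "side" or "top" or "wrist"; returns the picture (480x640x3 uint8, blue, green, red); there is no depth.
- vision.get_calibration(name): a dict with "K" (3x3 intrinsics, pixels), "world_from_camera" (4x4, takes a point from camera to world coordinates). Camera axes: x right, y down, z forward; pixel columns grow to the right and rows downward; lengths in m; the calibration is good to about 2 mm. A picture is of the moment at which its call begins: read the wrist's pose just before it. get_calibration takes no time and is no camera call; for the wrist camera it gives the pose at the moment of the call.
- manip.hand_in(): hands the job in, once; it reports no verdict.
Trained networks look in the newest picture that a camera, given by its name, has taken for a name from the list of things; names that differ only in an ending like _2 or _b are one class to them, and where a whole thing is asked for, a point or a joint stands for the part that bears it (a point fixed in the world has none). Each returns a list of dicts, best first, with "p" (0 to 1); they miss things now and then, are a little off and sometimes report something else, mostly with a low value. They report only what shows in the picture. A call takes as long as a camera call. They do not tell look-alikes from the thing itself.
- vision.cut_out(query, camera): "region" (480x640 bool, what is visible of it).
- vision.pinpoint(query, camera): "location" ([x, y, z] in m, in world coordinates, good to about 4 mm: a listed point, or the origin of a listed thing).
The state is a dict: "time_s": time; "joint_positions": joint angles; "dq": joint speeds; "tau": joint torques, N m; "position": TCP position; "eef_rot": TCP orientation; "contact_force": force on the tool from outside, world axes, zero at the start; "ft_torque": the same for the moment, N m; "opening": finger opening in m.
Only numpy, scipy, OpenCV 4.12 (cv2) and the standard library are available. Lean on these libraries where they do the work, as an engineer would, in place of code of your own. Each camera call takes 0.05 s, during which the arm holds its last target. There are 200 camera calls.

### The job

Two identical low white dish imagers stand on the lab bench, one loaded with a wide culture dish and the other with a small one. Push the upright thumb plate of the imager that holds the wide dish fully home, so that the dish slides along its lane onto the glass window, then let the plate spring all the way back. Do not push the other imager's plate.

Things in the scene. Friction and masses are not known exactly. Their poses are not given: they have to be found in the camera images.
- wide_plate (a point): Upright thumb plate of the imager with the wide dish, at its robot end: 46 mm wide (y), 8 thick (x), from 48 to 110 mm above the bench. Point: mid-plate, 90 mm above the bench. x: level push direction, within 20 degrees of straight ahead. Slides 60 mm along +x to a hard stop against a spring (3 N, rising to 6.6 N) and springs back. Nothing above 45 mm behind it; rod guides 63 mm high in front.
- wide_dish_center (a point): Centre (half-way up) of the wide lidded culture dish, 60 mm in diameter, 15 mm high, about 30 g, translucent with a white lid disc. It lies loose on the imager's black deck (45 mm above the bench) between two low rails 64 mm apart, ahead of the small pusher that the thumb plate's rod carries.
- wide_window (a point): Centre of the 48 mm round glass window in that imager's deck, 45 mm above the bench, 203 mm along the push direction from the resting plate point (143 mm when fully home). Axes as wide_plate. A low end stop keeps the dish from going over 5 mm past it. The imager is a fixed white box 260 mm long, 110 wide, 42 high.
- small_plate (a point): The same point of the thumb plate on the other, identical imager, which holds the small dish (36 mm in diameter, 12 mm high). It must not be pushed.
There are look-alikes about, which are no part of the job. Leave any green, red or turquoise look-alike of the part that bears wide_dish_center alone.

How it is judged:
On the way:
1. the wide dish's thumb plate has been pushed fully home (within 4 mm of its hard stop) (x of wide_plate in the frame of wide_window above -0.147 m), for 0.05 s.
At the end, for the whole second after the job is handed in: The wide dish lies flat on the deck with its centre within 12 mm of the window's centre, its thumb plate has sprung back to within 6 mm of its rest place, and the other imager's plate is where it was (horizontal distance between wide_dish_center and wide_window below 0.012 m and z of wide_dish_center in the frame of wide_window below 0.012 m and angle between wide_dish_center's own z axis and vertical below 0.17 rad and x of wide_plate in the frame of wide_window below -0.197 m and distance of small_plate from where it was at the start of the episode below 0.01 m); the robot touches nothing.
It fails at once if the other imager's thumb plate is pushed more than 10 mm (distance of small_plate from where it was at the start of the episode above 0.01 m).
It also fails if it takes over 32 s, if anything falls off the work surface, if the arm or the gripper's body presses on something with over 40 N, if the wrist force passes 120 N, or if a joint passes its speed limit or range.

## Working session

There is one attempt and no reset: what is moved stays moved. The work goes in short steps, Python scripts to look and compute and a shell command to move; the robot and the scene stay as the last step left them, time stands still between calls to the robot, and variables do not carry over. Pictures are saved under pics/ and viewed, about 8 in all and at most 12, crops included, and the job is handed in when it is done.

```bash
mkdir -p pics; python3 - <<'E'
from station import manip, vision
import cv2
s=manip.get_state(); print(s['time_s'],s['position'],s['eef_rot'],s['contact_force'],s['opening'])
for c in ("top","side"):
    im=vision.snapshot(c); cv2.imwrite(f"pics/{c}0.png",im)
    for q in ("wide_plate","small_plate","wide_dish_center","wide_window"):
        for r in vision.pinpoint(q,c): print(c,q,r['p'],r['location'])
E
```

```text
0.0 [0.14127061 0.50520212 0.20965497] [-1.84410293e-04  1.35986860e-01  9.90710371e-01 -7.08150051e-04] [ 0.01853462 -0.30705239  0.4938135 ] 0.08560256949808633
top wide_plate 0.59 [0.4313, -0.1365, 0.0932]
top wide_plate 0.49 [0.4755, 0.1472, 0.0906]
top small_plate 0.95 [0.477, 0.147, 0.0906]
top wide_dish_center 0.8 [0.5758, -0.1441, 0.0521]
top wide_dish_center 0.74 [0.616, -0.2677, 0.0038]
top wide_dish_center 0.71 [0.7698, -0.1377, 0.0084]
top wide_dish_center 0.69 [0.7112, -0.262, 0.0071]
side wide_plate 0.82 [0.4297, -0.1391, 0.0909]
side small_plate 0.52 [0.4744, 0.1519, 0.088]
side wide_dish_center 0.89 [0.6194, -0.2671, 0.0089]
side wide_dish_center 0.83 [0.489, -0.2777, 0.0105]
side wide_dish_center 0.76 [0.7648, -0.1344, 0.0061]
side wide_dish_center 0.69 [0.5797, -0.1452, 0.0527]
side wide_dish_center 0.64 [0.7136, -0.2629, 0.0042]
side wide_window 0.57 [0.6313, -0.1466, 0.0466]
```

View pics/top0.png

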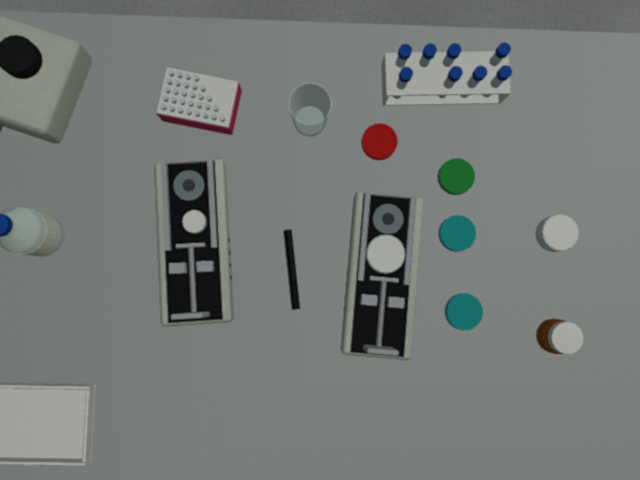

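View pics/side0.png

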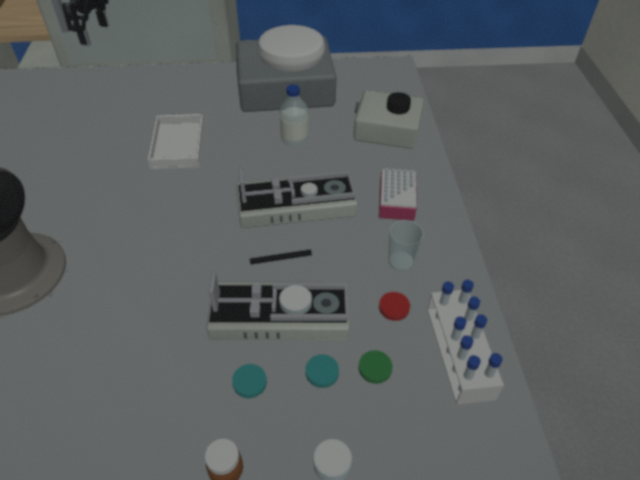

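The wide dish is in the right-hand imager: top view plate at about (381,351), dish (386,254), window (388,218). The small dish is in the left one, with its plate at (190,316). Next I'll refine the axis direction and the waypoints.

```bash
cat > h.py <<'E'
import numpy as np
from station import manip, vision
from scipy.spatial.transform import Rotation as R
def ray(cam,u,v,z):
    c=vision.get_calibration(cam);T=np.array(c['world_from_camera']);d=T[:3,:3]@np.linalg.solve(np.array(c['K']),[u,v,1.]);o=T[:3,3]
    return o+d*(z-o[2])/d[2]
def tool(target,yaw=None):
    s=manip.get_state();q=s['eef_rot'];r=R.from_quat([q[1],q[2],q[3],q[0]])
    return r.inv().apply(np.array(target)-s['position'])*1000, r
E
python3 - <<'E'
from h import *
for n,u,v,z in [("win",388,218,.045),("dish",386,254,.06),("plate top",382,350,.11),("railL",361,280,.048),("railL2",368,195,.048),("edgeL",345,355,.042),("edgeL2",358,195,.042),("edgeR",410,357,.042),("edgeR2",421,200,.042)]: print(n,ray("top",u,v,z).round(4))
print("side win",ray("side",326,302,.045).round(4))
y=np.radians(-3)
for t in [(.35,.22,.22),(.36,-.134,.2),(.36,-.134,.09)]:
    d,r=tool(t); print(t,d.round(1))
Rt=np.array([[-np.cos(y),np.sin(y),0],[-np.sin(y),-np.cos(y),0],[0,0,-1]]);
Rt=np.array([[-np.cos(y),-np.sin(y),0],[-np.sin(y),np.cos(y),0],[0,0,-1]]).T
Rt=np.column_stack([[-np.cos(y),-np.sin(y),0],[-np.sin(y),np.cos(y),0],[0,0,-1]])
print((r.inv()*R.from_matrix(Rt)).as_rotvec())
E
```

```text
win [ 0.6339 -0.1487  0.045 ]
dish [ 0.5756 -0.1444  0.06  ]
plate top [ 0.4329 -0.1339  0.11  ]
railL [ 0.5349 -0.1074  0.048 ]
railL2 [ 0.6693 -0.1161  0.048 ]
edgeL [ 0.4183 -0.0851  0.042 ]
edgeL2 [ 0.6699 -0.1008  0.042 ]
edgeR [ 0.4172 -0.1865  0.042 ]
edgeR2 [ 0.6646 -0.2015  0.042 ]
side win [ 0.6324 -0.1474  0.045 ]
(0.35, 0.22, 0.22) [-277.8 -218.8   -9.7]
(0.36, -0.134, 0.2) [-382.8 -557.    10.3]
(0.36, -0.134, 0.09) [-382.8 -557.   120.3]
[ 1.81297467e-05 -8.82925824e-06 -2.20478310e-01]
```

```bash
python3 -m creep '[[-40,-25,-5,0,0,0],[-85,-55,-10,0,0,0],[-130,-90,-10,0,0,-0.05],[-180,-130,-10,0,0,-0.08],[-230,-175,-10,0,0,-0.1],[-275,-215,-10,0,0,-0.12],[-295,-265,-10,0,0,-0.15],[-312,-315,-10,0,0,-0.18],[-330,-365,-10,0,0,-0.22],[-330,-365,-10,0,0,-0.22]]' 0 40
python3 - <<'E'
from h import *
y=np.radians(-3.5)
d,r=tool((.36,-.132,.2));print(d)
Rt=np.column_stack([[-np.cos(y),-np.sin(y),0],[-np.sin(y),np.cos(y),0],[0,0,-1]])
print((r.inv()*R.from_matrix(Rt)).as_rotvec())
E
```

```text
time_s: 1.75
position: [0.3613, 0.0622, 0.2205]
eef_rot: [0.0, 0.029, 1.0, -0.0]
contact_force: [-0.0, 0.9, -0.5]
opening: -0.0002
[ -10.15359458 -193.95672404   20.61270272]
[-0.00048718  0.00075486  0.00220037]
```

```bash
python3 -m creep '[[-2,-40,5,0,0,0],[-4,-85,10,0,0,0],[-6,-130,20,0,0,0],[-8,-165,20,0,0,0],[-10,-194,20,0,0,0],[-10,-194,50,0,0,0],[-10,-194,85,0,0,0],[-10,-194,115,0,0,0],[-10,-194,130,0,0,0],[-10,-194,130,0,0,0]]'
python3 - <<'E'
from h import *
import cv2
im=[vision.snapshot(c) for c in ("top","side")]
cv2.imwrite("pics/m1.png",np.hstack([cv2.resize(im[0][240:420,280:480],(400,360)),cv2.resize(im[1][220:400,130:330],(400,360))]))
for c in("top","side"):
  for r in vision.pinpoint("wide_plate",c): print(c,r)
s=manip.get_state();print(s['position'],s['contact_force'])
E
```

```text
time_s: 3.0
position: [0.3604, -0.1279, 0.0896]
eef_rot: [-0.001, 0.026, 1.0, 0.001]
contact_force: [0.1, -0.0, -0.5]
opening: -0.0002
top {'location': [0.4338, -0.1384, 0.093], 'p': 0.8}
top {'location': [0.6285, -0.1478, 0.0454], 'p': 0.17}
side {'location': [0.4287, -0.1399, 0.0904], 'p': 0.94}
[ 0.3613624  -0.12904739  0.09104362] [ 0.79048393 -0.41441467  0.29240939]
```

View pics/m1.png

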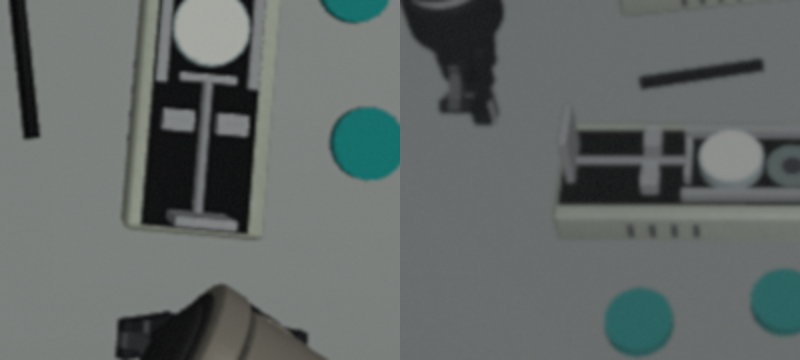

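```bash
python3 -m creep '[[-5,-5,0,0,0,0],[-15,-5,0,0,0,0],[-25,-5,0,0,0,0],[-35,-5,0,0,0,0],[-40,-5,0,0,0,0],[-46,-5,0,0,0,0],[-52,-5,0,0,0,0],[-58,-5,0,0,0,0],[-64,-5,0,0,0,0],[-70,-5,0,0,0,0]]'
```

```text
time_s: 4.45
position: [0.4307, -0.1378, 0.0903]
eef_rot: [0.0, 0.026, 1.0, 0.0]
contact_force: [-0.1, -0.2, -0.5]
opening: 0.0003
```

```bash
python3 - <<'E'
from h import *
import cv2
im=[vision.snapshot(c) for c in ("top","side")]
cv2.imwrite("pics/m2.png",np.hstack([cv2.resize(im[0][200:380,280:480],(400,360)),cv2.resize(im[1][220:400,150:350],(400,360))]))
for c in("top","side"):
  for r in vision.pinpoint("wide_plate",c): print(c,r)
s=manip.get_state();print(s['position'],s['contact_force'])
E
```

```text
side {'location': [0.4291, -0.1352, 0.0876], 'p': 0.95}
[ 0.43019782 -0.13765878  0.09017377] [-0.56919193 -0.28866452 -0.0988048 ]
```

View pics/m2.png

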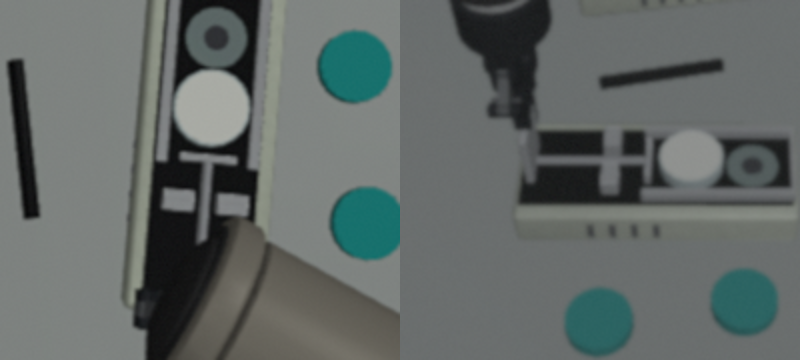

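```bash
python3 - <<'E'
from h import *
import cv2
im=vision.snapshot("side")
c=vision.get_calibration("side");T=np.linalg.inv(np.array(c['world_from_camera']))
p=np.array(manip.get_state()['position'])
x0,y0,k=180,220,6
big=cv2.resize(im[y0:y0+95,x0:x0+125],None,fx=k,fy=k,interpolation=cv2.INTER_CUBIC)
for q,col in [(p,(0,0,255)),(p+[0,0,-.014],(0,255,255)),(np.array([.431,-.138,.11]),(0,255,0)),(np.array([.431,-.138,.05]),(0,255,0))]:
    h=np.array(c['K'])@(T[:3,:3]@q+T[:3,3]);h/=h[2];print(q,h[:2])
    cv2.circle(big,(int((h[0]-x0)*k),int((h[1]-y0)*k)),4,col,-1)
cv2.imwrite("pics/m3.png",cv2.convertScaleAbs(big,alpha=1.5))
E
```

```text
[ 0.43007544 -0.13764302  0.09019965] [213.7124446  288.31564897]
[ 0.43007544 -0.13764302  0.07619965] [214.7092903  293.02236078]
[ 0.431 -0.138  0.11 ] [212.78138784 281.62386752]
[ 0.431 -0.138  0.05 ] [217.01416573 301.70821257]
```

View pics/m3.png

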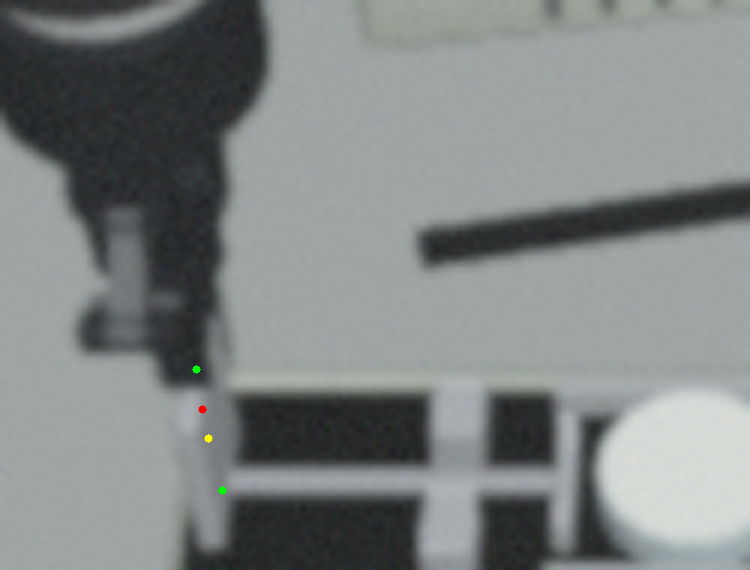

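```bash
python3 - <<'E'
from h import *
import cv2
im=vision.snapshot("wrist");cv2.imwrite("pics/w1.png",im)
for q in("wide_plate","wide_dish_center","wide_window"):
  for r in vision.pinpoint(q,"wrist"): print(q,r)
for c in("side","wrist","top"):
  k=vision.get_calibration(c);print(c,np.round(k['world_from_camera'],3).tolist())
E
```

```text
wide_plate {'location': [0.4271, -0.1286, 0.0909], 'p': 0.56}
wide_dish_center {'location': [0.4912, -0.2768, 0.0045], 'p': 0.82}
side [[0.998, -0.045, 0.043, 0.567], [-0.063, -0.743, 0.666, -0.762], [0.002, -0.668, -0.745, 0.893], [0.0, 0.0, 0.0, 1.0]]
wrist [[0.053, 0.961, 0.272, 0.362], [0.999, -0.051, -0.014, -0.134], [0.0, 0.273, -0.962, 0.254], [0.0, 0.0, 0.0, 1.0]]
top [[0.023, -0.996, 0.086, 0.506], [-0.999, -0.025, -0.026, -0.023], [0.028, -0.085, -0.996, 0.975], [0.0, 0.0, 0.0, 1.0]]
```

View pics/w1.png

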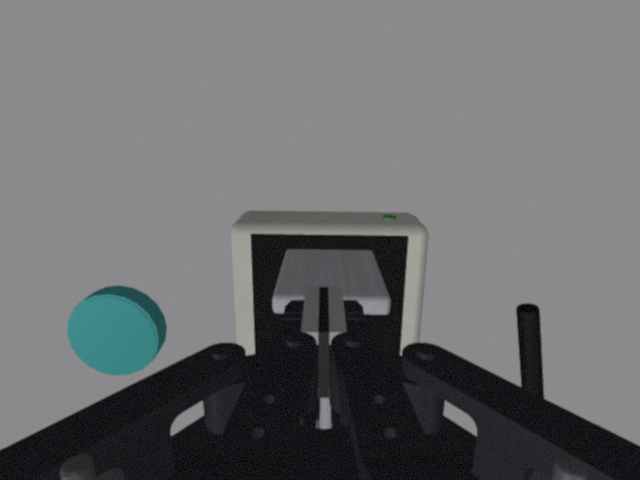

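```bash
python3 - <<'E'
from h import *
k=vision.get_calibration("wrist");K=np.array(k['K']);print(K.tolist())
T=np.linalg.inv(np.array(k['world_from_camera']))
p=np.array(manip.get_state()['position'])
def pr(q):
    h=K@(T[:3,:3]@np.array(q)+T[:3,3]);return (h[:2]/h[2]).round(0)
print("tcp,tip",pr(p),pr(p-[0,0,.014]),"tip edges x",pr(p+[-.011,0,-.014]),pr(p+[.011,0,-.014]),"y",pr(p+[0,.007,-.014]))
for x in(.42,.43,.44,.45):
  for z in(.048,.11): print(x,z,pr([x,-.115,z]),pr([x,-.161,z]))
print("box corner",ray("wrist",233,232,.042),ray("wrist",428,232,.042),"platetop",ray("wrist",275,300,.11),ray("wrist",387,300,.11),"bottom",ray("wrist",287,250,.048),ray("wrist",372,250,.048))
E
```

```text
[[407.8609443882354, 0.0, 323.30361083016476], [0.0, 407.8609443882354, 236.97699541100434], [0.0, 0.0, 1.0]]
tcp,tip [322. 286.] [322. 274.] tip edges x [321. 252.] [323. 296.] y [337. 273.]
0.42 0.048 [365. 235.] [277. 239.]
0.42 0.11 [381. 278.] [259. 284.]
0.43 0.048 [365. 253.] [279. 257.]
0.43 0.11 [381. 303.] [262. 308.]
0.44 0.048 [365. 270.] [280. 275.]
0.44 0.11 [381. 326.] [264. 332.]
0.45 0.048 [366. 288.] [282. 292.]
0.45 0.11 [382. 349.] [266. 354.]
box corner [ 0.41652098 -0.18511035  0.042     ] [ 0.42208571 -0.08030188  0.042     ] platetop [ 0.42675011 -0.15556473  0.11      ] [ 0.4290311  -0.11266193  0.11      ] bottom [ 0.42631918 -0.15621623  0.048     ] [ 0.42870672 -0.11126396  0.048     ]
```

```bash
python3 - <<'E'
import cv2
im=cv2.imread("pics/w1.png")[230:430,220:430]
cv2.imwrite("pics/w1z.png",cv2.convertScaleAbs(cv2.resize(im,None,fx=3,fy=3,interpolation=cv2.INTER_CUBIC),alpha=1.8,beta=20)[:600])
E
```

```text
(no output)
```

View pics/w1z.png

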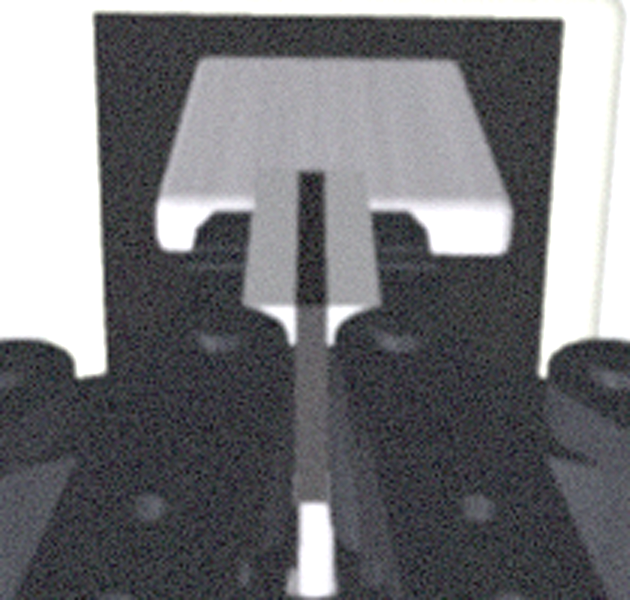

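The closed fingertips sit higher than I assumed: they hover just over the plate's top edge, and the plate hasn't moved (no force). I'll back off, go 22 mm lower, which still clears the 45 mm deck under either reading, and approach again.

```bash
python3 -m creep '[[15,0,-5,0,0,0],[35,0,-5,0,0,0],[55,0,-5,0,0,0],[60,0,5,0,0,0],[60,0,15,0,0,0],[60,0,22,0,0,0],[60,0,22,0,0,0],[50,0,22,0,0,0],[40,0,22,0,0,0],[35,0,22,0,0,0]]' && python3 -m creep '[[-5,0,0,0,0,0],[-10,0,0,0,0,0],[-15,0,0,0,0,0],[-20,0,0,0,0,0],[-25,0,0,0,0,0],[-30,0,0,0,0,0],[-30,0,0,0,0,0],[-30,0,0,0,0,0],[-30,0,0,0,0,0],[-30,0,0,0,0,0]]'
python3 - <<'E'
from h import *
import cv2
a=vision.snapshot("side")[220:370,150:350];b=vision.snapshot("wrist")
cv2.imwrite("pics/m4.png",np.hstack([cv2.convertScaleAbs(cv2.resize(a,(500,375)),alpha=1.4),cv2.resize(b[200:440,220:430],(300,375))]))
for r in vision.pinpoint("wide_plate","side"): print(r)
E
```

```text
time_s: 6.15
position: [0.3966, -0.1361, 0.0685]
eef_rot: [0.0, 0.026, 1.0, -0.0]
contact_force: [-0.3, 0.4, -0.2]
opening: 0.0
time_s: 7.4
position: [0.4251, -0.1375, 0.0682]
eef_rot: [-0.0, 0.026, 1.0, 0.0]
contact_force: [-4.2, -1.5, 1.0]
opening: 0.0001
{'location': [0.4405, -0.1382, 0.0908], 'p': 0.61}
```

View pics/m4.png

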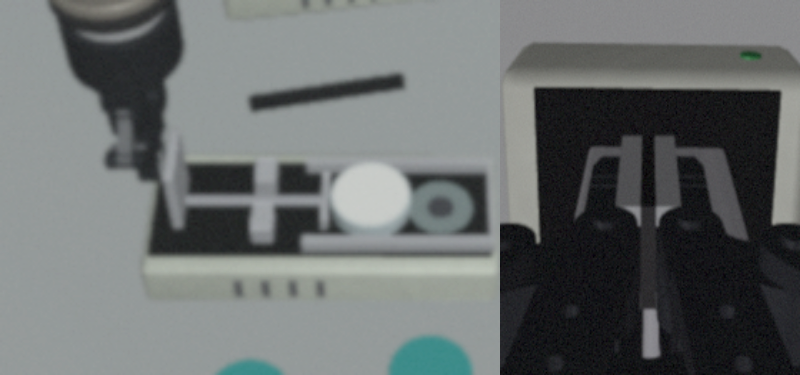

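Contact is now clean: about 4 N, and the plate has moved about 10 mm. Now the slow push.

```bash
python3 -m creep '[[-5,0,0,0,0,0],[-10,0,0,0,0,0],[-15,0,0,0,0,0],[-20,0,0,0,0,0],[-25,0,0,0,0,0],[-30,0,0,0,0,0],[-35,0,0,0,0,0],[-40,0,0,0,0,0],[-44,0,0,0,0,0],[-44,0,0,0,0,0]]' && python3 -m creep '[[-1,0,0,0,0,0],[-2,0,0,0,0,0],[-3,0,0,0,0,0],[-4,0,0,0,0,0],[-5,0,0,0,0,0],[-5,0,0,0,0,0],[-5,0,0,0,0,0],[-5,0,0,0,0,0],[-5,0,0,0,0,0],[-5,0,0,0,0,0]]'; python3 - <<'E'
from h import *
vision.snapshot("side");
for q in("wide_plate","wide_window","wide_dish_center"):
  for r in vision.pinpoint(q,"side"): print(q,r)
E
```

```text
time_s: 8.8
position: [0.4691, -0.1401, 0.0682]
eef_rot: [-0.001, 0.026, 1.0, -0.0]
contact_force: [-6.0, -3.8, 2.6]
opening: -0.0006
time_s: 10.05
position: [0.4737, -0.1404, 0.0682]
eef_rot: [-0.001, 0.026, 1.0, -0.0]
contact_force: [-6.2, -4.8, 1.7]
opening: -0.0001
wide_plate {'location': [0.4888, -0.1415, 0.0905], 'p': 0.81}
wide_window {'location': [0.6301, -0.1463, 0.048], 'p': 0.75}
wide_dish_center {'location': [0.7144, -0.2631, 0.0101], 'p': 0.88}
wide_dish_center {'location': [0.7632, -0.1359, 0.0064], 'p': 0.86}
wide_dish_center {'location': [0.6196, -0.2656, 0.0054], 'p': 0.63}
wide_dish_center {'location': [0.6296, -0.1519, 0.0552], 'p': 0.58}
wide_dish_center {'location': [0.4889, -0.2782, 0.0099], 'p': 0.57}
```

```bash
python3 -m creep '[[-0.5,0,0,0,0,0],[-1,0,0,0,0,0],[-1.5,0,0,0,0,0],[-2,0,0,0,0,0],[-2.5,0,0,0,0,0],[-3,0,0,0,0,0],[-3,0,0,0,0,0],[-3,0,0,0,0,0],[-3,0,0,0,0,0],[-3,0,0,0,0,0]]'
```

```text
time_s: 11.5
position: [0.4743, -0.1404, 0.0682]
eef_rot: [-0.003, 0.026, 1.0, 0.0]
contact_force: [-16.6, -4.4, 9.3]
opening: 0.0004
```

The force jumped to 17 N while the position stalled, so the plate is at the hard stop. Next I back off slowly with the spring, then retreat.

```bash
python3 -m creep '[[5,0,0,0,0,0],[12,0,0,0,0,0],[20,0,0,0,0,0],[28,0,0,0,0,0],[36,0,0,0,0,0],[44,0,0,0,0,0],[52,0,0,0,0,0],[60,0,0,0,0,0],[68,0,0,0,0,0],[76,0,0,0,0,0]]' && python3 -m creep '[[10,0,0,0,0,0],[20,0,0,0,0,0],[30,0,0,0,0,0],[35,0,0,0,0,0],[35,0,-15,0,0,0],[35,0,-40,0,0,0],[35,0,-70,0,0,0],[35,0,-100,0,0,0],[35,0,-120,0,0,0],[35,0,-120,0,0,0]]'; python3 - <<'E'
from h import *
import cv2
a=vision.snapshot("side");
for q in("wide_plate","wide_window","wide_dish_center","small_plate"):
  for r in vision.pinpoint(q,"side"): print(q,r)
b=vision.snapshot("top")
for q in("wide_plate","wide_window","wide_dish_center","small_plate"):
  for r in vision.pinpoint(q,"top"): print(q,r)
cv2.imwrite("pics/m5.png",np.hstack([cv2.resize(a[220:370,180:380],(400,300)),cv2.resize(b[180:380,320:450],(260,400))[:300]]))
E
```

```text
time_s: 12.75
position: [0.4018, -0.1365, 0.0686]
eef_rot: [0.001, 0.026, 1.0, -0.0]
contact_force: [0.1, 1.0, 0.0]
opening: -0.0001
time_s: 14.0
position: [0.3671, -0.1349, 0.1893]
eef_rot: [0.002, 0.026, 1.0, -0.001]
contact_force: [0.4, 0.1, 0.1]
opening: -0.0
wide_plate {'location': [0.4323, -0.1366, 0.091], 'p': 0.6}
wide_window {'location': [0.6276, -0.1443, 0.046], 'p': 0.68}
wide_dish_center {'location': [0.7123, -0.266, 0.0055], 'p': 0.87}
wide_dish_center {'location': [0.4873, -0.2771, 0.0124], 'p': 0.82}
wide_dish_center {'location': [0.7623, -0.1337, 0.0063], 'p': 0.78}
wide_dish_center {'location': [0.6187, -0.2669, 0.0082], 'p': 0.77}
small_plate {'location': [0.4726, 0.1516, 0.0883], 'p': 0.89}
wide_dish_center {'location': [0.711, -0.2643, 0.0065], 'p': 0.91}
wide_dish_center {'location': [0.7661, -0.1372, 0.005], 'p': 0.82}
wide_dish_center {'location': [0.629, -0.1452, 0.0517], 'p': 0.76}
wide_dish_center {'location': [0.6163, -0.2682, 0.0053], 'p': 0.61}
wide_dish_center {'location': [0.4898, -0.2835, 0.0078], 'p': 0.6}
small_plate {'location': [0.4753, 0.145, 0.0903], 'p': 0.71}
```

View pics/m5.png

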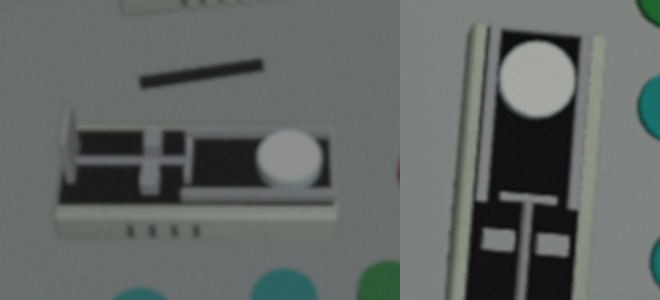

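```bash
python3 -c "
from station import manip
print(manip.hand_in())"
```

```text
the job is handed in; nothing more can be done
None
```

I pushed the thumb plate of the wide-dish imager (the right-hand one) fully home with the shut gripper. It stopped at the hard stop with the force rising from 6 to 17 N. I then eased back so the spring returned the plate, retreated and handed in at about 14 s.

**Last checks:**
- **Dish:** it lies flat on the window. The top camera puts its centre at (0.629, -0.145), about 4 mm from the window centre I measured before the push, (0.632, -0.147).
- **Wide plate:** it is back at x ≈ 0.432, against 0.431 at rest.
- **Small plate:** unmoved within the networks' accuracy, (0.473–0.475, 0.145–0.152) against (0.474–0.477, 0.147–0.152) at the start.
- **Robot:** clear of everything, with a force reading of about 0.

**What failed or disagreed:**
- **First approach:** with the TCP at 90 mm, the fingertips passed over the plate's top edge without pushing it. The shut fingertips stood higher than I had taken from the stated 14 mm. I backed off and went 22 mm lower, which worked.
- **Final look:** the side-camera network did not report the moved dish, and the top-camera network did not report the wide plate. Each rests on the other camera plus the picture.

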